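# Lean the dried painting on the display stand

### The arm

A 6-joint arm with a two-finger parallel gripper is mounted at the origin on the work surface. World frame = base frame: x ahead of the robot, y to its left, z up, the work surface at z = 0. Lengths are in m, angles in rad, forces in N, time in s.
With the tool pointing down it reaches from about 0.25 to 0.725 m from the base axis. Payload 4 kg.
Tool frame: the origin (TCP) lies midway between the tips of the shut fingers; the grasp point (between the pads) lies bot.pinch_z behind it (bot.pinch_z is the distance from the TCP to the grasp point, in m); z points along the fingers, y is the direction in which the jaws open and shut (so a half turn about z gives the same grasp; the last joint's range is limited). The gripper opens to 85 mm and grips with 20 to 120 N. Pads are 22 mm wide; open, the fingers measure 114 mm over their backs; the gripper's body (76 mm by 85 mm) begins 54 mm behind the grasp point. The pads swing forward as they close: fully open they stand 13 mm farther back than shut.
Start: joints at [-1.255, 0.241, 0.005, 1.335, 0, 1.571], TCP at [0.155, -0.475, 0.231] pointing down, gripper open.
Joint ranges: [-2.72, 2.72], [-1.05, 1.87], [-1.09, 1.28], [-1.99, 2.15], [-1.42, 1.44], [-3.14, 3.14]. Speed limits (rad/s): [2.79, 2.79, 3.14, 3.14, 3.14, 3.14].

### API

Orientations are given as a unit quaternion [x, y, z, w].
In Python, from workcell import bot gives the robot as it stands. The module is installed in compiled form; this text tells all that it offers.
- The arm moves only by the tool move_arm, never from a script. Its argument "series" is a list that holds one entry, the list of rows, each a list of 7 numbers: the shift along the world's x, y, z in cm, then the turn, a rotation vector about the world's x, y, z in degrees, then the opening, from 0 (shut) to 1 (fully open). A call has exactly 5 rows; each row shifts and turns the pose as measured when the row begins; what a row does not reach is not made up. A row lasts 1/10 s, in which the tool goes at most 50 mm and 8.59 degrees, less where a joint would pass 70% of its speed; a pose out of reach is approached as far as the arm can. A call with a gripper value outside its range is refused whole. The fingers move at their own pace and stop on an object; the grip force is fixed at half the most. Time passes only in rows, so rows that do not move let the fingers close, or fill a call up. It gives the time, the measured TCP pose, the force and the opening at its end, in the units of the state.
- bot.get_obs(): the state, without advancing time (a new reading comes with each control period).
- bot.camera(name): name is "scene" or "top" or "wrist"; returns (picture, depth): 480x640x3 uint8, red, green, blue; 480x640 float32, m along the optical axis (not along the pixel's ray), 0 where there is no reading.
- bot.camera_info(name): a dict with "vfov" (degrees; the focal length in pixels is half the picture's height over the tangent of half this angle, whatever the lens; pixels are square), "cx", "cy" (the principal point, pixels), "k1" (the pictures are not rectified: a ray, as slopes to the right and down, at radius r is drawn at 1 + k1 r^2 times it, then the intrinsics apply), "cam_to_world" (4x4, takes a point from camera to world coordinates); the wrist camera has in their place "tool_from_camera" (4x4, takes a point from camera to tool coordinates, whose origin is the TCP and whose axes are the flange's). Camera axes: x right, y down, z forward; pixel columns grow to the right and rows downward; lengths in m; the calibration is good to about 2 mm. A picture is of the moment at which its call begins: read the wrist's pose just before it. camera_info takes no time and is no camera call.
- bot.job_done(): hands the job in, once; it reports no verdict.
Trained networks look in the newest picture that a camera, given by its name, has taken for a name from the list of things; names that differ only in an ending like _2 or _b are one class to them, and where a whole thing is asked for, a point or a joint stands for the part that bears it (a point fixed in the world has none). Each returns a list of dicts, best first, with "confidence" (0 to 1); they miss things now and then, are a little off and sometimes report something else, mostly with a low value. They report only what shows in the picture. A call takes as long as a camera call.
- bot.find_in(camera, target): "at" ([x, y, z] in m, in world coordinates, good to about 4 mm: the middle of the surface that is visible of it).
The state is a dict: "clock": time; "joint_pos": joint angles; "joint_vel": joint speeds; "tau": joint torques, N m; "eef_pos": TCP position; "tool_rot": TCP orientation; "ft_force": force on the tool from outside, world axes, zero at the start; "ft_torque": the same for the moment, N m; "grip_width": finger opening in m.
Only numpy, scipy, OpenCV 4.12 (cv2) and the standard library are available. Lean on these libraries where they do the work, as an engineer would, in place of code of your own. Each camera call takes 0.05 s, during which the arm holds its last target.

### The job

Put the painted panel on display: first clear the sanding block off the display stand into the grey tray, then slide the stand's foot stop all the way in towards the stand's low wall. Then lift the painting out of the drying rack and lean it, painted side out, centred against the low wall with its foot resting on the stand against the foot stop. Leave the jar, tape roll and mug where they are.

Things in the scene. Friction and masses are not known exactly. Their poses are not given: they have to be found in the camera images.
- stand: Fixed plywood display stand: base board 12 mm thick, 190 mm wide (y), reaching x = -88 to 122 mm. At its robot side an upright wall 18 mm thick, front face at x = -70 mm, top edge 102 mm above the table; the painting leans back (-x) over that edge. Origin on the table; x points from wall to foot stop, y along the wall, z up. Stand and rack vary in place and yaw and may swap sides.
- foot_stop (a joint): Foot stop: wooden bar sliding along the stand's x, 170 mm (y) x 20 mm (x), top 56 mm above the table. Value in m: 0 = out (wall-side face 161 mm from the wall's face), grows towards the wall, 0.105 = home at its end (face 56 mm from the wall's; a foot against it leans about 25 degrees). Stays where left; slides at about 8 N, so press the foot on it less than that.
- stop_top (a point): Middle of the foot stop's top face; moves with it; axes as the stand's. The bar can be pinched here from above across its 20 mm (x).
- rack: Fixed light wooden drying rack: base 150 x 220 x 12 mm; a 16 mm dowel along y, axis at x = -35 mm and 105 mm up, between posts 120 mm high at y = +-100 mm; a foot lip 18 mm above the base. Origin on the table under its middle, axes like the stand's. The painting stands in it, leaning back (-x) on the dowel about 35 degrees from vertical, its top 50 mm free above the dowel.
- panel_mid (a point): Centre of the painting, a stiff wooden panel 180 mm high (its z, up along the panel), 140 mm wide (its y), 14 mm thick (its x; +x is the painted side), about 0.25 kg. Pinch it across its thickness near the middle of its top edge, tool in line with the panel; top edge is 90 mm from here along +z.
- panel_foot (a point): Middle of the painting's bottom edge face (90 mm below panel_mid along the panel), same axes.
- sander_mid (a point): Centre of the sanding block lying on the stand between wall and foot stop: a body 100 mm long (y), 60 mm wide (x) and 28 mm high with cork sole, and on it a grip ridge 84 mm long, 30 mm wide (x), that rises to 62 mm. This point is half-way up, 31 mm above its underside and 31 mm below the ridge's top; about 0.18 kg. Pinch the ridge from above.
- tray: Grey open plastic tray, fixed to the table: 140 (x) x 160 (y) mm outside, walls 6 mm thick and 36 mm high, inner floor about 6 mm above the table. Origin on the table under its middle.
- jar: Bystander: glass jar, 60 mm wide, 75 mm high; origin at the middle of its underside. Leave it.
- tape: Bystander: roll of tape lying flat, 90 mm wide, 25 mm high; origin at the middle of its underside. Leave it.
- mug: Bystander: white mug, 76 mm wide, 85 mm high; origin at the middle of its underside. Leave it.

How it is judged:
On the way, in this order (a step that is already met when the one before it is completed fails the run):
1. the sanding block lies in the tray (x of sander_mid in the frame of tray between -0.065 and 0.065 m and y of sander_mid in the frame of tray between -0.075 and 0.075 m and z of sander_mid in the frame of tray between 0 and 0.05 m), for 0.2 s.
2. the foot stop is slid home (value of joint foot_stop above 0.099 m), for 0.2 s.
3. the painting has been lifted out of the rack (distance of panel_mid from where it was at the start of the episode above 0.06 m), for 0.1 s.
4. the painting's foot stands on the stand between wall and stop (x of panel_foot in the frame of stand between -0.065 and -0.004 m and y of panel_foot in the frame of stand between -0.03 and 0.03 m and z of panel_foot in the frame of stand below 0.024 m), for 0.2 s.
At the end, for the whole second after the job is handed in: The painting rests still on the stand, painted side out, leaning back 17 to 31 degrees from vertical, square to the wall within 7 degrees, centred within 30 mm, its foot down on the base and within 10 mm of the foot stop; the foot stop is within 6 mm of home; the sanding block lies in the tray (all of step 1 and x of panel_foot in the frame of stand between -0.0305 and -0.008 m and y of panel_foot in the frame of stand between -0.03 and 0.03 m and z of panel_foot in the frame of stand below 0.021 m and angle between panel_mid's own z axis and vertical between 0.3 and 0.54 rad and angle between panel_mid's own x axis and vertical below 1.3 rad and angle between the y axis of panel_mid and the y axis of stand, either way round below 0.12 rad and value of joint foot_stop above 0.099 m and linear speed of each of panel, sander below 0.02 m/s and angular speed of panel below 0.1 rad/s); the robot touches nothing.
It fails at once if the jar was moved by more than 30 mm (distance of jar from where it was at the start of the episode above 0.03 m).
It fails at once if the tape was moved by more than 30 mm (distance of tape from where it was at the start of the episode above 0.03 m).
It fails at once if the mug was moved by more than 30 mm (distance of mug from where it was at the start of the episode above 0.03 m).
It also fails if it takes over 72 s, if anything falls off the work surface, if the arm or the gripper's body presses on something with over 40 N, if the wrist force passes 120 N, or if a joint passes its speed limit or range.

## Working session

There is one attempt and no reset: what is moved stays moved. The work goes in short steps, Python scripts to look and compute and a tool call to move; the robot and the scene stay as the last step left them, time stands still between calls to the robot, and variables do not carry over. Pictures are saved under pics/ and viewed, and the job is handed in when it is done.

Besides the shell and the picture viewer there is one more tool, called as name([rows], argument=value, ...), one row to a line, values as JSON. move_arm: Moves the arm, as the interface text tells. Its arguments: {"type":"object","properties":{"series":{"type":"array","items":{"type":"array","items":{"type":"array","items":{"type":"number"}}}}},"required":["series"]}

```bash
mkdir -p pics; cat > h.py <<'E'
import numpy as np, cv2
from workcell import bot
from scipy.spatial.transform import Rotation as R
def pts(cam, depth):
    i=bot.camera_info(cam); f=240/np.tan(np.radians(i['vfov'])/2)
    K=np.array([[f,0,i['cx']],[0,f,i['cy']],[0,0,1]])
    v,u=np.mgrid[0:480,0:640]
    p=np.stack([u,v],-1).reshape(-1,1,2).astype(float)
    # r' = r(1+k1 r^2): opencv dist
    n=cv2.undistortPoints(p,K,np.array([i['k1'],0,0,0.])).reshape(480,640,2)
    P=np.dstack([n[...,0]*depth,n[...,1]*depth,depth])
    if cam=='wrist':
        o=bot.get_obs(); T=np.eye(4);T[:3,:3]=R.from_quat(o['tool_rot']).as_matrix();T[:3,3]=o['eef_pos']
        M=T@np.array(i['tool_from_camera'])
    else: M=np.array(i['cam_to_world'])
    W=P@M[:3,:3].T+M[:3,3]
    W[depth<=0]=np.nan
    return W
def snap(cam,name):
    im,d=bot.camera(cam); cv2.imwrite(f'pics/{name}.png',im[...,::-1]); np.save(f'pics/{name}_W.npy',pts(cam,d)); return im,d
E
python3 - <<'E'
from h import *
np.set_printoptions(precision=4,suppress=True)
print(bot.pinch_z); o=bot.get_obs(); print(o)
for c in ('top','scene'):
    snap(c,c+'1')
    print(c,bot.camera_info(c))
    for t in ['stand','foot_stop','rack','panel_mid','sander_mid','tray','jar','tape','mug']:
        print(t,[(np.round(r['at'],3).tolist(),round(r['confidence'],2)) for r in bot.find_in(c,t)[:2]])
E
```

```text
0.0187
{'clock': 0.0, 'joint_pos': array([-1.255 ,  0.2414,  0.0037,  1.3352,  0.    ,  1.5708]), 'joint_vel': array([-0.0004, -0.0003, -0.0008,  0.0017,  0.0001, -0.0013]), 'tau': array([ -0.0005, -37.2319,  25.2407,   0.0169,   0.    ,   0.    ]), 'eef_pos': array([ 0.1551, -0.4747,  0.2304]), 'tool_rot': array([ 0.9876,  0.1572, -0.0002, -0.001 ]), 'ft_force': array([ 0.2905, -0.0729, -0.4305]), 'ft_torque': array([-0.0043, -0.0288, -0.0186]), 'grip_width': 0.08562151320330846}
top {'vfov': 42.72697694839658, 'cx': 320.80624214124697, 'cy': 245.17261037717168, 'k1': 0.01869088249345373, 'cam_to_world': array([[-0.0257, -0.9973,  0.0688,  0.4935],
       [-0.9997,  0.026 ,  0.0031,  0.0118],
       [-0.0049, -0.0687, -0.9976,  1.1084],
       [ 0.    ,  0.    ,  0.    ,  1.    ]])}
stand [([0.534, -0.244, 0.013], 0.58)]
foot_stop [([0.539, 0.01, 0.005], 0.74), ([0.605, -0.259, 0.055], 0.64)]
rack [([0.542, 0.22, 0.01], 0.86)]
panel_mid [([0.517, 0.27, 0.112], 0.79)]
sander_mid [([0.517, -0.238, 0.043], 0.74), ([0.408, 0.014, 0.08], 0.34)]
tray [([0.537, 0.006, 0.004], 0.79)]
jar [(
[... 181 characters left out ...]
84, 'cam_to_world': array([[-0.8906,  0.2851, -0.3545,  0.9264],
       [ 0.4549,  0.5598, -0.6926,  0.7074],
       [ 0.001 , -0.7781, -0.6282,  0.7041],
       [ 0.    ,  0.    ,  0.    ,  1.    ]])}
stand []
foot_stop [([0.615, -0.232, 0.055], 0.94), ([0.53, -0.209, 0.04], 0.67)]
rack [([0.545, 0.34, 0.013], 0.56)]
panel_mid [([0.526, 0.284, 0.098], 0.67), ([0.53, -0.211, 0.038], 0.19)]
sander_mid [([0.531, -0.208, 0.041], 0.71), ([0.525, 0.28, 0.1], 0.66)]
tray [([0.534, 0.013, 0.007], 0.77), ([0.523, 0.283, 0.103], 0.25)]
jar [([0.417, 0.026, 0.05], 0.78), ([0.537, 0.014, 0.004], 0.17)]
tape [([0.713, -0.115, 0.02], 0.63), ([0.526, 0.283, 0.1], 0.46)]
mug [([0.725, 0.188, 0.056], 0.89)]
```

View pics/top1.png

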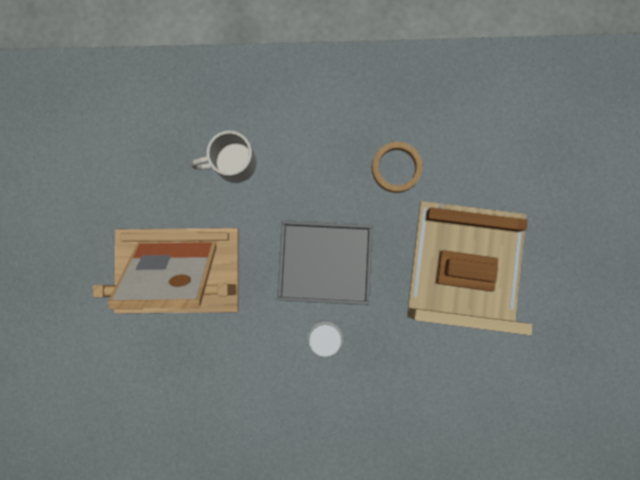

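View pics/scene1.png

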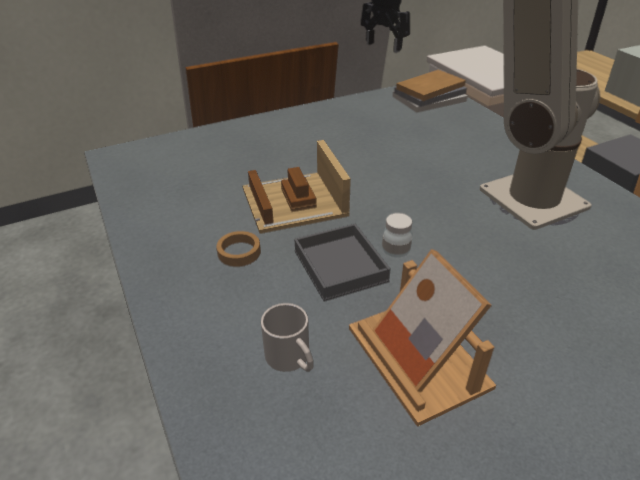

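The top view shows the rack on the left (110-240, 230-312) with the panel in it, and the tray centre at (326, 262). The stand is on the right with the stop at (477, 218), the sander at (468, 270) and the wall at (472, 322). The jar is at (325, 340), the mug at (228, 155) and the tape at (397, 166). The scene view agrees. Next I measure the geometry from the depth clouds.

```bash
python3 - <<'E'
from h import *
np.set_printoptions(precision=4,suppress=True)
T=np.load('pics/top1_W.npy');S=np.load('pics/scene1_W.npy')
print('table z',np.nanmedian(T[350:450,200:500,2]),np.nanmedian(S[400:470,200:300,2]))
def rect(P,name):
    xy=P[:,:2]; r=cv2.minAreaRect((xy*1000).astype(np.float32)); print(name,len(P),'ctr',r[0],'size',r[1],'ang',r[2],'z',np.median(P[:,2]))
for nm,W in(('top',T),('scene',S)):
    W=W.reshape(-1,3);W=W[~np.isnan(W[:,0])]
    def box(x0,x1,y0,y1,z0,z1): 
        m=(W[:,0]>x0)&(W[:,0]<x1)&(W[:,1]>y0)&(W[:,1]<y1)&(W[:,2]>z0)&(W[:,2]<z1); return W[m]
    rect(box(.35,.46,-.38,-.12,.096,.108),nm+' walltop')
    rect(box(.57,.66,-.38,-.12,.051,.061),nm+' stoptop')
    rect(box(.46,.58,-.32,-.15,.066,.080),nm+' ridge')
    rect(box(.46,.58,-.32,-.15,.034,.046),nm+' sander body')
    rect(box(.38,.66,-.38,-.1,.007,.017),nm+' stand base')
    rect(box(.45,.63,-.1,.11,.030,.042),nm+' tray rim')
    rect(box(.45,.63,.05,.45,.007,.017),nm+' rack base')
    P=box(.40,.66,.12,.42,.045,.20)
    # panel plane RANSAC-ish
    best=None;rng=np.random.default_rng(0)
    for k in range(400):
        a,b,c=P[rng.choice(len(P),3,False)];n=np.cross(b-a,c-a);l=np.linalg.norm(n)
        if l<1e-5: continue
        n/=l;d=abs((P-a)@n)<.003
        if best is None or d.sum()>best.sum():best=d
    Q=P[best];c=Q.mean(0);n=np.linalg.svd(Q-c,full_matrices=False)[2][2];n*=np.sign(n[0])
    zax=np.array([0,0,1.])-n*n[2];zax/=np.linalg.norm(zax);y=np.cross(zax,n)
    print(nm,'panel n',n,'lean',np.degrees(np.arcsin(n[2])),'yaw',np.degrees(np.arctan2(n[1],n[0])))
    ab=np.stack([(Q-c)@y,(Q-c)@zax],1);r=cv2.minAreaRect((ab*1000).astype(np.float32));print(' rect',r,len(Q))
    a,b=np.percentile(ab[:,0],[.5,99.5]),np.percentile(ab[:,1],[.5,99.5]);print(a,b)
    print(' front ctr',c+y*a.mean()+zax*b.mean(),' top',c+y*a.mean()+zax*b[1],'zax',zax)
for t in []:pass
E
```

```text
table z -0.001429753884065299 0.001192193427072663
top walltop 1291 ctr (431.4656066894531, -229.59588623046875) size (190.95301818847656, 18.0435791015625) ang 81.41862487792969 z 0.10060515842616935
top stoptop 1115 ctr (604.8201904296875, -255.96270751953125) size (171.29559326171875, 20.68779182434082) ang 81.17694854736328 z 0.05468602975513481
top ridge 892 ctr (516.3517456054688, -239.33038330078125) size (85.6497573852539, 29.920589447021484) ang 80.61490631103516 z 0.07215934213559894
top sander body 1033 ctr (516.2808227539062, -239.5418701171875) size (102.16045379638672, 60.0851936340332) ang 80.4392318725586 z 0.03843862358375216
top stand base 7696 ctr (526.5223388671875, -244.49411010742188) size (191.99632263183594, 209.22314453125) ang 81.32231140136719 z 0.010744186132288891
top tray rim 1127 ctr (537.10302734375, 9.602317810058594) size (159.9884796142578, 140.17697143554688) ang 85.739013671875 z 0.03448848242711011
top rack base 3424 ctr (530.3750610351562, 219.53274536132812) size (338.9505310058594, 151.61599731445312) ang 89.75975799560547 z 0.0109199214716676
[... 1035 characters left out ...]
31878662109375) ang 81.26331329345703 z 0.012389572654715575
scene tray rim 912 ctr (539.3904418945312, 8.003982543945312) size (164.24452209472656, 141.19940185546875) ang 85.65162658691406 z 0.0350545027702483
scene rack base 3838 ctr (535.1720581054688, 218.03912353515625) size (154.70338439941406, 337.04510498046875) ang 0.8786279559135437 z 0.012633271837413196
scene panel n [ 0.8162 -0.0178  0.5775] lean 35.27762409318263 yaw -1.2474460041173916
 rect ((-4.913444519042969, -3.1288681030273438), (141.70193481445312, 153.22052001953125), 0.4021134674549103) 6856
[-0.0738  0.0647] [-0.0776  0.0725]
 front ctr [0.524  0.2721 0.107 ]  top [0.4807 0.273  0.1682] zax [-0.5774  0.0126  0.8164]
```

```bash
cat >> h.py <<'E'
np.set_printoptions(precision=3,suppress=True)
def tool_R(zdir,ydir):
    z=np.array(zdir,float);z/=np.linalg.norm(z);y=np.array(ydir,float);y-=z*(y@z);y/=np.linalg.norm(y)
    return R.from_matrix(np.stack([np.cross(y,z),y,z],1))
def todo(pos,rot):
    o=bot.get_obs(); q=R.from_quat(o['tool_rot'])
    c=[]
    for rr in (rot,rot*R.from_euler('z',180,degrees=True)):
        c.append((rr*q.inv()).as_rotvec(degrees=True))
    print('t',round(o['clock'],2),'pos',o['eef_pos'],'w',round(o['grip_width'],4),'F',o['ft_force'],'q',o['joint_pos'])
    print('dcm',(np.array(pos)-o['eef_pos'])*100,'rot',c[0],'or',c[1])
def yawy(deg,lean=0): # tool down, jaws along heading deg
    a=np.radians(deg); return tool_R([0,0,-1],[np.cos(a),np.sin(a),0])
E
python3 -c "
from h import *
todo([.518,-.2395,.13],yawy(-9.4))"
```

```text
t 1.0 pos [ 0.155 -0.475  0.231] w 0.0856 F [-0.142  0.12  -0.015] q [-1.255  0.241  0.005  1.335 -0.     1.571]
dcm [ 36.271  23.579 -10.132] rot [ 0.003  0.002 62.506] or [   0.002   -0.003 -117.494]
```

move_arm([
  [[3.6,2.4,-0.4,0,0,6.2,1],[3.6,2.4,-0.4,0,0,6.2,1],[3.6,2.4,-0.4,0,0,6.2,1],[3.6,2.4,-0.4,0,0,6.2,1],[3.6,2.4,-0.4,0,0,6.2,1]],
])

```text
clock: 1.5
eef_pos: [0.3364, -0.3556, 0.2115]
tool_rot: [0.908, 0.419, 0.0, 0.002]
ft_force: [-0.3, -1.1, 0.2]
grip_width: 0.0857
```

```bash
python3 -c "
from h import *
todo([.518,-.2395,.13],yawy(-9.4))"
```

```text
t 1.5 pos [ 0.336 -0.356  0.212] w 0.0857 F [-0.31  -1.143  0.224] q [-0.812  0.226 -0.066  1.274 -0.001  1.465]
dcm [18.163 11.606 -8.154] rot [ 0.206  0.203 31.11 ] or [   0.271   -0.274 -148.889]
```

Tracking is good.

move_arm([
  [[3.6,2.3,-1.6,0,0,6.2,0.8],[3.6,2.3,-1.6,0,0,6.2,0.8],[3.6,2.3,-1.6,0,0,6.2,0.8],[3.6,2.3,-1.6,0,0,6.2,0.8],[3.6,2.3,-1.6,0,0,6.2,0.8]],
])

```text
clock: 2.0
eef_pos: [0.5251, -0.2359, 0.132]
tool_rot: [0.756, 0.655, 0.003, 0.006]
ft_force: [0.1, -0.6, 0.4]
grip_width: 0.0681
```

```bash
python3 -c "
from h import *
todo([.518,-.2395,.047],yawy(-9.4))
snap('wrist','w1')
i=bot.find_in('wrist','sander_mid');print(i[:2]);print(bot.find_in('wrist','foot_stop')[:2])
W=np.load('pics/w1_W.npy').reshape(-1,3);W=W[~np.isnan(W[:,0])]
for z0,z1,x0,x1 in((.066,.08,.45,.57),(.034,.046,.45,.57),(.05,.061,.57,.66)):
    m=(W[:,2]>z0)&(W[:,2]<z1)&(W[:,0]>x0)&(W[:,0]<x1)&(abs(W[:,1]+.24)<.12)
    if m.sum()>20: print(cv2.minAreaRect((W[m][:,:2]*1000).astype(np.float32)),np.median(W[m][:,2]),m.sum())
"
```

```text
t 2.0 pos [ 0.525 -0.236  0.132] w 0.0681 F [ 0.112 -0.579  0.432] q [-0.422  0.437  0.021  1.141 -0.     1.291]
dcm [-0.707 -0.356 -8.502] rot [ 0.334  0.709 -1.232] or [ -1.106   0.521 178.763]
[{'at': [0.5192, -0.2303, 0.071], 'confidence': 0.9}]
[{'at': [0.6079, -0.2238, 0.0559], 'confidence': 0.73}]
((497.46099853515625, -203.6774444580078), (77.01465606689453, 156.50625610351562), 37.592350006103516) 0.0704144141782797 6609
((501.1904296875, -212.47357177734375), (138.73748779296875, 109.11956024169922), 80.9466323852539) 0.03650852197988688 5461
((613.7612915039062, -230.84671020507812), (125.92124938964844, 20.9948787689209), 81.70025634765625) 0.05257382652972398 4779
```

View pics/w1.png

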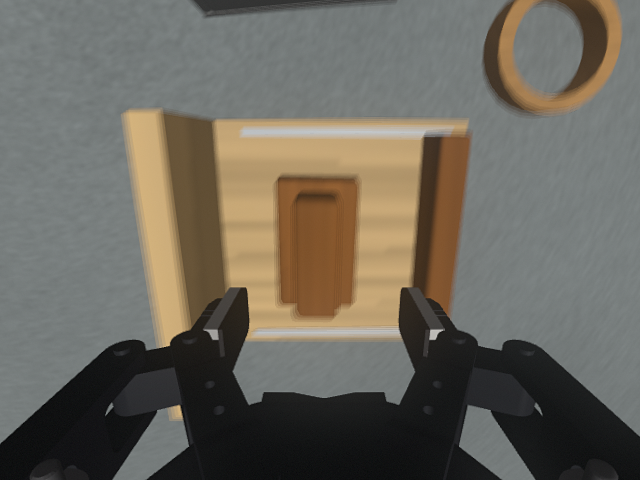

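The wrist view shows the ridge at (316, 255), midway between the open pads at about (235, 315) and (410, 315), and parallel to them. I'll descend now.

move_arm([
  [[-0.4,-0.2,-2,0.2,0.4,-0.7,0.8],[-0.3,-0.2,-2,0.1,0.2,-0.5,0.8],[0,0,-2,0,0,0,0.8],[0,0,-2,0,0,0,0.8],[0,0,-0.4,0,0,0,0.8]],
])

```text
clock: 2.65
eef_pos: [0.5156, -0.2431, 0.0483]
tool_rot: [0.766, 0.643, -0.0, 0.002]
ft_force: [0.1, -0.4, 0.2]
grip_width: 0.0683
```

```bash
python3 -c "
from h import *
todo([.518,-.2395,.047],yawy(-9.4))"
```

```text
t 2.65 pos [ 0.516 -0.243  0.048] w 0.0683 F [ 0.142 -0.402  0.224] q [-0.44   0.515 -0.093  0.96  -0.002  1.304]
dcm [ 0.239  0.365 -0.128] rot [0.18  0.128 0.53 ] or [   0.201   -0.281 -179.47 ]
```

move_arm([
  [[0.2,0.3,-0.1,0,0,0.4,0.5],[0,0,0,0,0,0,0],[0,0,0,0,0,0,0],[0,0,0,0,0,0,0],[0,0,0,0,0,0,0]],
])

```text
clock: 3.15
eef_pos: [0.5181, -0.2424, 0.0511]
tool_rot: [0.764, 0.645, 0.001, 0.004]
ft_force: [-0.2, 0.1, -1.4]
grip_width: 0.0294
```

move_arm([
  [[0,0,0,0,0,0,0],[0,0,1,0,0,0,0],[0,0,2,0,0,0,0],[0,0,3,0,0,0,0],[0,0,4,0,0,0,0]],
])

```text
clock: 3.65
eef_pos: [0.5127, -0.2396, 0.1487]
tool_rot: [0.764, 0.645, -0.003, -0.003]
ft_force: [0.8, -0.4, -3.5]
grip_width: 0.029
```

```bash
python3 -c "
from h import *
todo([.538,.009,.12],yawy(-4.3))"
```

```text
t 3.65 pos [ 0.513 -0.24   0.149] w 0.029 F [ 0.796 -0.362 -3.547] q [-0.436  0.423  0.045  1.201 -0.002  1.304]
dcm [ 2.525 24.856 -2.871] rot [-0.045 -0.459  5.391] or [  -0.7      0.069 -174.608]
```

move_arm([
  [[0.5,5,0,0,0,1,0],[0.5,5,0,0,0,1,0],[0.5,5,-0.5,0,0,1,0],[0.5,5,-1,0,0,1,0],[0.5,4.8,-1.2,0,0,1,0]],
])

```text
clock: 4.15
eef_pos: [0.545, 0.003, 0.1366]
tool_rot: [0.739, 0.673, 0.005, 0.009]
ft_force: [1.3, 0.3, -1.8]
grip_width: 0.0287
```

```bash
python3 -c "
from h import *
todo([.538,.009,.042],yawy(-4.3))"
```

```text
t 4.15 pos [0.545 0.003 0.137] w 0.0287 F [ 1.294  0.33  -1.781] q [ 0.009  0.372 -0.066  1.113 -0.007  1.674]
dcm [-0.696  0.601 -9.457] rot [0.392 1.11  1.08 ] or [   1.734   -0.612 -178.91 ]
```

move_arm([
  [[-0.3,0.2,-2.5,0.2,0.5,0.5,0],[-0.2,0.1,-2.5,0,0,0.3,0],[0,0,-2,0,0,0,0],[0,0,-1,0,0,0,0],[0,0,-0.5,0,0,0,0]],
])

```text
clock: 4.65
eef_pos: [0.5415, 0.0161, 0.0529]
tool_rot: [0.729, 0.684, 0.006, 0.006]
ft_force: [-0.4, -0.3, -2.1]
grip_width: 0.0291
```

```bash
python3 -c "
from h import *
todo([.538,.009,.046],yawy(-4.3))"
```

```text
t 4.65 pos [0.542 0.016 0.053] w 0.0291 F [-0.381 -0.281 -2.095] q [ 0.03   0.453 -0.185  0.917 -0.001  1.665]
dcm [-0.352 -0.707 -0.686] rot [ 0.036  0.938 -0.648] or [ -1.468   0.057 179.346]
```

move_arm([
  [[-0.2,-0.4,-0.4,0,0.4,0,0],[-0.1,-0.2,-0.2,0,0.3,0,0],[0,0,-0.1,0,0,0,0],[0,0,0,0,0,0,0.5],[0,0,0,0,0,0,0.6]],
])

```text
clock: 5.15
eef_pos: [0.5412, 0.0081, 0.0488]
tool_rot: [0.73, 0.683, 0.003, 0.003]
ft_force: [-0.1, -0.2, -0.1]
grip_width: 0.0512
```

move_arm([
  [[0,0,0,0,0,0,0.6],[0,0,0,0,0,0,0.6],[0,0,2,0,0,0,0.6],[0,0,3.5,0,0,0,0.6],[0,0,3.5,0,0,0,0.6]],
])

```text
clock: 5.65
eef_pos: [0.5377, 0.0081, 0.1374]
tool_rot: [0.73, 0.683, -0.0, 0.0]
ft_force: [0.1, 0.5, 0.5]
grip_width: 0.0514
```

```bash
python3 -c "
from h import *
todo([.607,-.257,.12],yawy(-8.7))
snap('scene','s2')
print(bot.find_in('scene','sander_mid')[:2])"
```

```text
t 5.65 pos [0.538 0.008 0.137] w 0.0514 F [0.101 0.52  0.474] q [ 0.016  0.372 -0.063  1.135 -0.001  1.653]
dcm [  6.933 -26.514  -1.743] rot [ 0.04   0.003 -4.906] or [ -0.004   0.062 175.094]
[{'at': [0.5539, 0.0255, 0.0315], 'confidence': 0.88}]
```

View pics/s2.png

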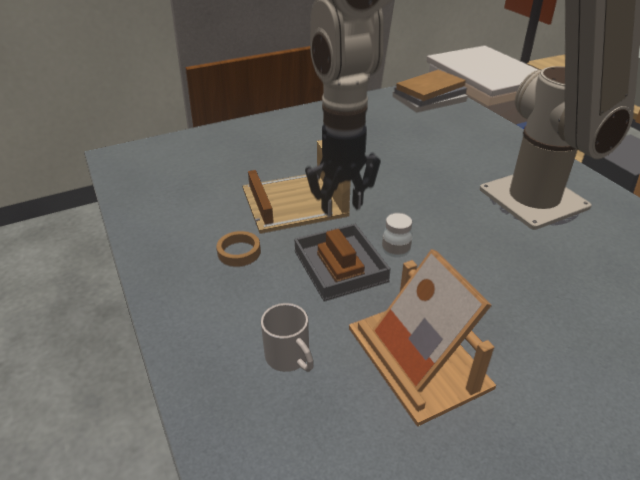

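The sander lies flat inside the tray at (341, 255). Next is the foot stop.

move_arm([
  [[1.3,-5,0,0,0,-1,0.6],[1.3,-5,0,0,0,-1,0.6],[1.3,-5,0,0,0,-1,0.6],[1.3,-5,0,0,0,-1,0.6],[1.3,-5,0,0,0,-1,0.6]],
])

```text
clock: 6.25
eef_pos: [0.6061, -0.2316, 0.1435]
tool_rot: [0.755, 0.656, 0.007, 0.005]
ft_force: [-0.1, 1.6, 0.1]
grip_width: 0.0511
```

```bash
python3 -c "
from h import *
todo([.607,-.257,.037],yawy(-8.7))"
```

```text
t 6.25 pos [ 0.606 -0.232  0.143] w 0.0511 F [-0.052  1.608  0.136] q [-0.368  0.57   0.27   1.256  0.006  1.343]
dcm [  0.086  -2.54  -10.649] rot [-0.015  0.981 -0.647] or [ -1.536  -0.023 179.346]
```

move_arm([
  [[0,-1.2,-2.3,0,0.5,-0.3,0.6],[0,-0.8,-2.3,0,0.3,-0.2,0.6],[0,-0.2,-2.3,0,0,0,0.6],[0,0,-2.3,0,0,0,0.6],[0,0,-1.2,0,0,0,0.6]],
])

```text
clock: 6.75
eef_pos: [0.6076, -0.265, 0.0353]
tool_rot: [0.762, 0.648, 0.002, 0.005]
ft_force: [-0.1, 0.9, -0.1]
grip_width: 0.0513
```

```bash
python3 -c "
from h import *
todo([.607,-.257,.037],yawy(-8.7))"
```

```text
t 6.75 pos [ 0.608 -0.265  0.035] w 0.0513 F [-0.106  0.876 -0.124] q [-0.411  0.686  0.181  1.056 -0.     1.321]
dcm [-0.061  0.802  0.168] rot [0.244 0.519 0.571] or [   0.813   -0.383 -179.426]
```

move_arm([
  [[0,0.4,0,0,0.3,0.3,0.2],[0,0.2,0,0,0,0.2,0],[0,0,0,0,0,0,0],[0,0,0,0,0,0,0],[0,0,0,0,0,0,0]],
])

```text
clock: 7.25
eef_pos: [0.6062, -0.2579, 0.033]
tool_rot: [0.759, 0.652, -0.002, 0.001]
ft_force: [0.4, -2.1, -6.5]
grip_width: 0.0189
```

move_arm([
  [[-1,0.15,0,0,0,0,0],[-2,0.3,0,0,0,0,0],[-2,0.3,0,0,0,0,0],[-2,0.3,0,0,0,0,0],[-1,0.15,0,0,0,0,0]],
])

```text
clock: 7.75
eef_pos: [0.5363, -0.2473, 0.0331]
tool_rot: [0.758, 0.652, 0.005, 0.01]
ft_force: [7.4, -2.1, -11.2]
grip_width: 0.019
```

```bash
python3 -c "
from h import *
todo([.507,-.241,.037],yawy(-8.7))"
```

```text
t 7.75 pos [ 0.536 -0.247  0.033] w 0.019 F [  7.368  -2.1   -11.161] q [-0.432  0.554 -0.071  0.924  0.001  1.288]
dcm [-2.926  0.626  0.39 ] rot [ 0.503  1.178 -0.118] or [ -1.849   0.79  179.871]
```

move_arm([
  [[-1,0.15,-0.05,0,0,0,0],[-0.8,0.12,0,0,0,0,0],[-0.7,0.1,0,0,0,0,0],[-0.5,0.08,0,0,0,0,0],[-0.4,0.06,0,0,0,0,0]],
])

```text
clock: 8.25
eef_pos: [0.5084, -0.243, 0.0333]
tool_rot: [0.758, 0.653, 0.009, 0.016]
ft_force: [8.3, -2.0, -11.7]
grip_width: 0.0189
```

```bash
python3 -c "
from h import *
todo([.507,-.241,.037],yawy(-8.7))"
```

```text
t 8.25 pos [ 0.508 -0.243  0.033] w 0.0189 F [  8.279  -1.968 -11.688] q [-0.448  0.5   -0.167  0.868  0.004  1.271]
dcm [-0.141  0.196  0.373] rot [ 0.67   1.98  -0.189] or [ -3.106   1.052 179.782]
```

move_arm([
  [[-0.4,0.06,0,0,0,0,0],[-0.4,0.06,0,0,0,0,0],[-0.4,0.06,0,0,0,0,0],[-0.3,0.05,0,0,0,0,0],[0,0,0,0,0,0,0]],
])

```text
clock: 8.75
eef_pos: [0.5077, -0.2429, 0.0333]
tool_rot: [0.756, 0.653, 0.017, 0.026]
ft_force: [-0.4, -2.1, -1.0]
grip_width: 0.0187
```

```bash
python3 -c "
from h import *
todo([.507,-.241,.037],yawy(-8.7))"
```

```text
t 8.75 pos [ 0.508 -0.243  0.033] w 0.0187 F [-0.409 -2.061 -1.013] q [-0.452  0.483 -0.198  0.83   0.011  1.265]
dcm [-0.068  0.188  0.368] rot [ 0.953  3.384 -0.345] or [ -5.305   1.494 179.57 ]
```

move_arm([
  [[-0.5,0.08,0,0,0,0,0],[-0.3,0.05,0,0,0,0,0],[0,0,0,0,0,0,0.4],[0,0,0,0,0,0,0.4],[0,0,0,0,0,0,0.4]],
])

```text
clock: 9.25
eef_pos: [0.5103, -0.2428, 0.0365]
tool_rot: [0.755, 0.654, 0.024, 0.033]
ft_force: [-0.1, 0.4, 0.5]
grip_width: 0.0344
```

move_arm([
  [[0,0,2,0,0,0,0.4],[0,0,4,0,1,0,0.4],[0,2,4,0,1,0,0.4],[0,3,4,0,0,0,0.4],[0,5,3,0,0,0,0.4]],
])

```text
clock: 9.75
eef_pos: [0.5062, -0.1508, 0.2062]
tool_rot: [0.758, 0.652, 0.009, 0.019]
ft_force: [1.6, 0.8, -0.0]
grip_width: 0.0345
```

```bash
python3 - <<'E'
from h import *
o=bot.get_obs();print(o['clock'],o['eef_pos'],o['ft_force'],R.from_quat(o['tool_rot']).as_matrix()[:,2])
for nm in('top','scene'):
    snap(nm,nm+'3');W=np.load(f'pics/{nm}3_W.npy').reshape(-1,3);W=W[~np.isnan(W[:,0])]
    for n,(x0,x1,z0,z1) in dict(stop=(.46,.66,.051,.061),wall=(.38,.46,.096,.108)).items():
        m=(W[:,2]>z0)&(W[:,2]<z1)&(W[:,0]>x0)&(W[:,0]<x1)&(W[:,1]>-.38)&(W[:,1]<-.12)
        print(nm,n,cv2.minAreaRect((W[m][:,:2]*1000).astype(np.float32)),m.sum(),W[m].mean(0))
E
```

```text
9.75 [ 0.506 -0.151  0.206] [ 1.603  0.787 -0.019] [ 0.04  -0.017 -0.999]
top stop ((525.0789794921875, -157.79331970214844), (1.6780643463134766, 0.0), -171.78076171875) 2 [ 0.525 -0.158  0.052]
top wall ((444.1701965332031, -145.65036010742188), (21.62559700012207, 17.780712127685547), 81.47103118896484) 134 [ 0.444 -0.145  0.1  ]
scene stop ((508.9986572265625, -240.37594604492188), (173.71768188476562, 21.484661102294922), 81.4793472290039) 373 [ 0.51  -0.234  0.056]
scene wall ((433.8519287109375, -230.89553833007812), (194.0225067138672, 20.24059295654297), 81.24488067626953) 395 [ 0.436 -0.223  0.102]
```

View pics/top3.png

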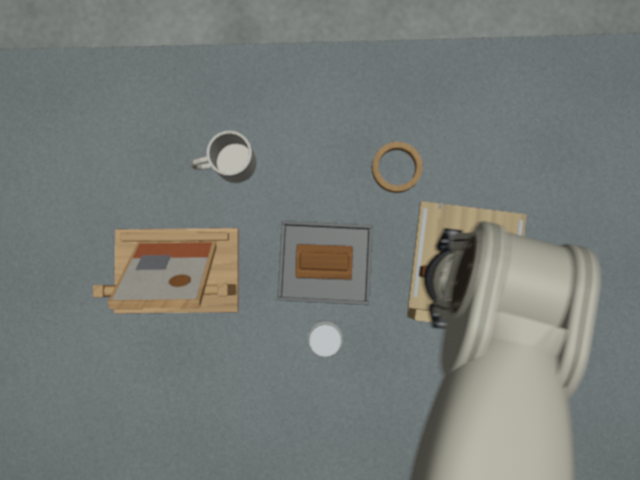

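The stop is home: its centre is 75.7 mm from the wall's centre, against 75 expected. In the top view the sander sits in the tray at (324, 262). Next I go to the pre-grasp above the panel's top edge.

```bash
cat >> h.py <<'E'
PZ=np.array([-.5786,.0115,.8155]);PN=np.array([.8154,-.0162,.5787]);PTOP=np.array([.4728,.2731,.165])
GR=tool_R(-PZ,PN)
E
python3 -c "
from h import *
todo(PTOP+PZ*.10,GR)"
```

```text
t 9.85 pos [ 0.508 -0.147  0.208] w 0.0344 F [-0.121 -0.491 -0.265] q [-0.28   0.271 -0.017  1.236 -0.003  1.433]
dcm [-9.263 42.135  3.842] rot [ -2.123 -32.675   7.025] or [  56.332   -5.402 -164.02 ]
```

move_arm([
  [[-1,4.7,1,-0.2,-3.5,0.8,0.5],[-1,4.7,1,-0.2,-3.5,0.8,0.5],[-1,4.7,1,-0.2,-3.5,0.8,0.5],[-1,4.7,1,-0.2,-3.5,0.8,0.5],[-1,4.7,1,-0.2,-3.5,0.8,0.5]],
])

```text
clock: 10.35
eef_pos: [0.4583, 0.086, 0.256]
tool_rot: [0.724, 0.666, 0.125, 0.129]
ft_force: [1.9, 0.9, 0.6]
grip_width: 0.0428
```

```bash
python3 -c "
from h import *
todo(PTOP+PZ*.10,GR)"
```

```text
t 10.35 pos [0.458 0.086 0.256] w 0.0428 F [1.86  0.883 0.585] q [ 0.256 -0.103 -0.371  0.957 -0.108  1.891]
dcm [-4.341 18.826 -0.947] rot [ -1.294 -14.631   3.416] or [  82.959   -3.431 -155.912]
```

move_arm([
  [[-1,4.4,0,-0.3,-3.5,0.8,0.5],[-1,4.4,0,-0.3,-3.5,0.8,0.5],[-1,4.4,-0.3,-0.3,-3.5,0.8,0.5],[-1,4.4,-0.3,-0.3,-3.5,0.8,0.5],[0,0.5,0,0,-0.5,0.2,0.5]],
])

```text
clock: 10.85
eef_pos: [0.4135, 0.2766, 0.2553]
tool_rot: [0.676, 0.667, 0.224, 0.218]
ft_force: [-0.1, 0.1, 0.1]
grip_width: 0.0428
```

move_arm([
  [[0,0,0,0,0,0,0.5],[0,0,0,0,0,0,0.5],[0,0,0,0,0,0,0.5],[0,0,0,0,0,0,0.5],[0,0,0,0,0,0,0.5]],
])

```text
clock: 11.35
eef_pos: [0.4147, 0.2725, 0.2555]
tool_rot: [0.678, 0.666, 0.223, 0.219]
ft_force: [-0.4, -0.4, 0.1]
grip_width: 0.0425
```

```bash
python3 - <<'E'
from h import *
todo(PTOP+PZ*.06,GR)
im,d=snap('wrist','w4')
W=np.load('pics/w4_W.npy');P=W.reshape(-1,3);P=P[~np.isnan(P[:,0])]
F=PTOP+7e-3*PN
e=(P-F)@PN; b=(P-F)@PZ; a=(P-F)@np.cross(PZ,PN)
m=(abs(e)<.004)&(abs(a)<.09)&(b<.02)&(b>-.15)
print(m.sum(),'e med',np.median(e[m]),'a',np.percentile(a[m],[1,99]),'b',np.percentile(b[m],[.5,99,99.8]))
Q=P[m];c=Q.mean(0);n=np.linalg.svd(Q-c,full_matrices=False)[2][2];print('n',n*np.sign(n[0]),c)
# top edge face
k=(abs(b)<.004)&(abs(a)<.06)&(e<.002)&(e>-.02); print('edge',k.sum(),np.median(b[k]),np.percentile(e[k],[2,98]))
todo(PTOP+PZ*.06,GR)
E
```

```text
t 11.35 pos [0.415 0.272 0.256] w 0.0425 F [-0.39  -0.386  0.052] q [ 0.86  -0.101 -0.488  0.736 -0.467  2.34 ]
dcm [ 2.339  0.133 -4.157] rot [-0.538  1.055 -0.322] or [ 105.466   -1.088 -145.787]
947 e med -0.0018670329470915762 a [-0.068  0.068] b [-0.01 -0.   -0.  ]
n [ 0.77  -0.014  0.638] [0.479 0.273 0.166]
edge 2594 -0.002113706845800775 [-0.014 -0.   ]
t 11.4 pos [0.415 0.272 0.256] w 0.0423 F [ 0.538 -0.187  0.364] q [ 0.861 -0.101 -0.488  0.736 -0.467  2.34 ]
dcm [ 2.338  0.133 -4.16 ] rot [-0.531  1.065 -0.322] or [ 105.481   -1.098 -145.781]
```

View pics/w4.png

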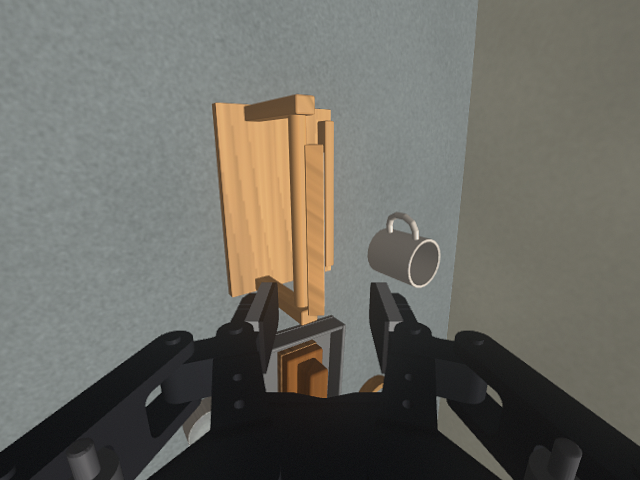

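The panel's top edge shows as the strip at (315, 230), centred between the jaws at (262, 310) and (382, 310). The model fits to within 2 mm. I'll descend along the panel.

```bash
python3 -c "
from h import *
todo(PTOP-PZ*.034,GR)"
```

```text
t 11.4 pos [0.415 0.272 0.256] w 0.0423 F [ 0.538 -0.187  0.364] q [ 0.861 -0.101 -0.488  0.736 -0.467  2.34 ]
dcm [  7.777   0.025 -11.825] rot [-0.531  1.065 -0.322] or [ 105.481   -1.098 -145.781]
```

move_arm([
  [[-0.4,0.1,-0.3,-0.3,0.6,-0.2,0.5],[1.7,0,-2.4,-0.2,0.4,-0.1,0.5],[1.7,0,-2.4,0,0,0,0.5],[1.1,0,-1.6,0,0,0,0.5],[0,0,0,0,0,0,0.5]],
])

```text
clock: 11.9
eef_pos: [0.4581, 0.2725, 0.188]
tool_rot: [0.682, 0.665, 0.214, 0.216]
ft_force: [0.3, 0.2, -0.2]
grip_width: 0.043
```

```bash
python3 -c "
from h import *
todo(PTOP-PZ*.034,GR)"
```

```text
t 11.9 pos [0.458 0.273 0.188] w 0.043 F [ 0.342  0.212 -0.151] q [ 0.774  0.036 -0.544  0.529 -0.426  2.268]
dcm [ 3.438  0.016 -5.073] rot [-0.197  0.058  0.245] or [ 104.038   -2.037 -146.488]
```

move_arm([
  [[1.2,0,-1.8,0,0,0,0.5],[1.2,0,-1.8,0,0,0,0.5],[0.8,0,-1.2,0,0,0,0.5],[0.2,0,-0.3,0,0,0,0.5],[0,0,0,0,0,0,0.5]],
])

```text
clock: 12.4
eef_pos: [0.4931, 0.2734, 0.1386]
tool_rot: [0.683, 0.664, 0.214, 0.216]
ft_force: [-0.1, 0.3, 0.1]
grip_width: 0.043
```

```bash
python3 -c "
from h import *
todo(PTOP-PZ*.034,GR)
snap('wrist','w5')"
```

```text
t 12.4 pos [0.493 0.273 0.139] w 0.043 F [-0.119  0.252  0.124] q [ 0.717  0.152 -0.571  0.363 -0.4    2.215]
dcm [-0.064 -0.072 -0.135] rot [-0.298  0.088  0.328] or [ 104.002   -1.981 -146.36 ]
```

View pics/w5.png

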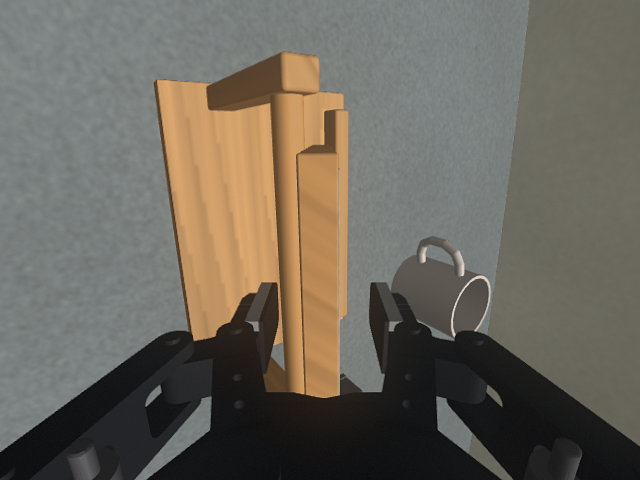

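The panel's top edge (318, 270) is centred between the pads with clearance on both sides. I'll close and lift along the panel.

move_arm([
  [[-0.1,0,-0.1,0,0,0,0],[0,0,0,0,0,0,0],[0,0,0,0,0,0,0],[0,0,0,0,0,0,0],[0,0,0,0,0,0,0]],
])

```text
clock: 12.95
eef_pos: [0.491, 0.2743, 0.14]
tool_rot: [0.682, 0.665, 0.215, 0.216]
ft_force: [1.3, -0.0, -2.1]
grip_width: 0.0131
```

```bash
python3 -c "
from h import *
todo(PTOP-PZ*.034,GR)"
```

```text
t 12.95 pos [0.491 0.274 0.14 ] w 0.0131 F [ 1.267 -0.034 -2.148] q [ 0.721  0.147 -0.573  0.364 -0.4    2.217]
dcm [ 0.146 -0.163 -0.271] rot [-0.396  0.159  0.206] or [ 104.12    -1.746 -146.33 ]
```

move_arm([
  [[-0.6,0,0.8,0,0,0,0],[-1.2,0,1.7,0,0,0,0],[-1.2,0,1.7,0,0,0,0],[-1.2,0,1.8,0,0,0,0],[-0.5,0,2.5,0,0,0,0]],
])

```text
clock: 13.45
eef_pos: [0.4407, 0.2718, 0.2254]
tool_rot: [0.683, 0.665, 0.212, 0.216]
ft_force: [0.6, 0.6, -1.9]
grip_width: 0.0128
```

move_arm([
  [[0,0,2.5,0,0,0,0],[0,0,2.5,0,0,0,0],[0,0,2,0,0,0,0],[0,0,1,0,0,0,0],[0,0,0,0,0,0,0]],
])

```text
clock: 13.95
eef_pos: [0.4361, 0.2714, 0.3133]
tool_rot: [0.682, 0.666, 0.214, 0.214]
ft_force: [-0.5, 0.5, -3.2]
grip_width: 0.0129
```

```bash
python3 - <<'E'
from h import *
todo(PTOP-PZ*.034,GR)
for nm in('top','scene'):
    snap(nm,nm+'6')
    if nm=='top':
        W=np.load('pics/top6_W.npy').reshape(-1,3);W=W[~np.isnan(W[:,0])]
        for n,(x0,x1,z0,z1) in dict(stop=(.46,.66,.051,.061),wall=(.38,.46,.096,.108)).items():
            m=(W[:,2]>z0)&(W[:,2]<z1)&(W[:,0]>x0)&(W[:,0]<x1)&(W[:,1]>-.38)&(W[:,1]<-.12)
            print(nm,n,cv2.minAreaRect((W[m][:,:2]*1000).astype(np.float32)),m.sum())
E
```

```text
t 13.95 pos [0.436 0.271 0.313] w 0.0129 F [-0.464  0.476 -3.203] q [ 0.809 -0.1   -0.324  0.899 -0.437  2.304]
dcm [  5.641   0.13  -17.602] rot [-0.375 -0.096  0.16 ] or [ 103.824   -1.732 -146.605]
top stop ((505.40576171875, -240.74026489257812), (170.71420288085938, 20.12744903564453), 81.44338989257812) 1131
top wall ((431.40301513671875, -229.72802734375), (191.0926513671875, 18.094934463500977), 81.3653793334961) 1295
```

View pics/scene6.png

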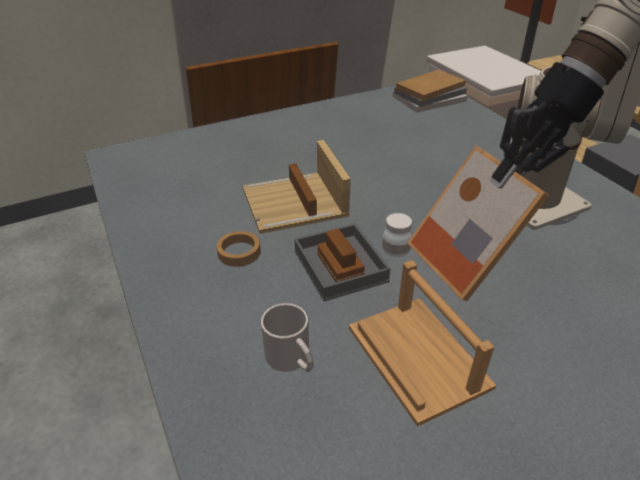

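The panel is held and clear of the rack, with its bottom corner at (463, 295) in the scene view. From the top view the stop is 75 mm from the wall, so it is home. I now measure the panel's pose in the gripper.

```bash
cat >> h.py <<'E'
def panel_fit(files,c0,n0,box=.15):
    out=[]
    for f in files:
        W=np.load(f).reshape(-1,3);W=W[~np.isnan(W[:,0])]
        z0=np.array([0,0,1.])-n0*n0[2];z0/=np.linalg.norm(z0);y0=np.cross(z0,n0)
        r=W-c0; m=(abs(r@n0)<.015)&(abs(r@y0)<.085)&(abs(r@z0)<.11); P=W[m]
        rng=np.random.default_rng(0);best=None
        for k in range(300):
            a,b,c=P[rng.choice(len(P),3,False)];n=np.cross(b-a,c-a);l=np.linalg.norm(n)
            if l<1e-5: continue
            d=abs((P-a)@(n/l))<.002
            if best is None or d.sum()>best.sum():best=d
        Q=P[best];c=Q.mean(0);n=np.linalg.svd(Q-c,full_matrices=False)[2][2];n*=np.sign(n[0])
        z=np.array([0,0,1.])-n*n[2];z/=np.linalg.norm(z);y=np.cross(z,n)
        ab=np.stack([(Q-c)@y,(Q-c)@z],1)
        rc=cv2.minAreaRect((ab*1000).astype(np.float32))
        mid=c+y*rc[0][0]/1e3+z*rc[0][1]/1e3
        print(f,len(Q),'n',n,'lean',np.degrees(np.arcsin(n[2])),'yaw',np.degrees(np.arctan2(n[1],n[0])),'rect',rc,'frontmid',mid,'foot',mid-.09*z-.007*n)
        out.append((mid,n,z))
    return out
E
python3 - <<'E'
from h import *
o=bot.get_obs();Rt=R.from_quat(o['tool_rot']).as_matrix();tcp=o['eef_pos']
pz=-Rt[:,2];n=Rt[:,1]*np.sign(Rt[0,1])
c0=tcp-.06*pz+.007*n;print(c0,n)
for mid,nn,z in panel_fit(['pics/top6_W.npy','pics/scene6_W.npy'],c0,n):
    print(' in tool: mid',Rt.T@(mid-.007*nn-tcp),'n',Rt.T@nn,'z',Rt.T@z)
E
```

```text
[0.476 0.27  0.266] [ 0.818 -0.021  0.575]
pics/top6_W.npy 7446 n [ 0.819 -0.022  0.573] lean 34.940447470538714 yaw -1.504007661472296 rect ((2.3604812622070312, 2.3495330810546875), (140.83596801757812, 196.86485290527344), 0.5142804980278015) frontmid [0.471 0.27  0.274] foot [0.517 0.269 0.196]
pics/scene6_W.npy 9087 n [ 0.819 -0.018  0.574] lean 35.02602510973588 yaw -1.2716006325565459 rect ((-5.552764892578125, 4.600593566894531), (141.58847045898438, 195.26995849609375), 0.6843484044075012) frontmid [0.473 0.269 0.274] foot [0.519 0.268 0.196]
 in tool: mid [-0.     0.001  0.051] n [-0.001  1.     0.003] z [ 0.005  0.003 -1.   ]
 in tool: mid [-0.001  0.002  0.052] n [0.003 1.    0.002] z [ 0.003  0.002 -1.   ]
```

```bash
cat >> h.py <<'E'
a=np.radians(-8.6);SX=np.array([np.cos(a),np.sin(a),0]);SY=np.array([-np.sin(a),np.cos(a),0]);SO=np.array([.511,-.2415,0])
def place(fx,fz,lean,fy=0):
    l=np.radians(lean);pz=-np.sin(l)*SX+np.array([0,0,np.cos(l)]);n=np.cos(l)*SX+np.array([0,0,np.sin(l)])
    return SO+fx*SX+fy*SY+np.array([0,0,fz])+.1495*pz-.0015*n, tool_R(-pz,n)
def foot():
    o=bot.get_obs();Rt=R.from_quat(o['tool_rot']).as_matrix();f=o['eef_pos']+Rt@[0,.0015,.1495]-SO
    print('foot stand xyz mm',1e3*np.array([f@SX,f@SY,f[2]]),'lean',np.degrees(np.arcsin(abs(Rt[2,1]))),'yaw',np.degrees(np.arctan2(Rt[1,1],Rt[0,1])))
E
python3 -c "
from h import *
foot();todo(*place(-.026,.14,22))"
```

```text
foot stand xyz mm [-64.711 506.894 189.65 ] lean 35.126970226363454 yaw -1.4600660852069074
t 14.05 pos [0.436 0.271 0.311] w 0.013 F [ 0.479 -0.363 -2.543] q [ 0.809 -0.098 -0.327  0.898 -0.437  2.304]
dcm [ -0.703 -49.988  -3.301] rot [ 0.9   13.107 -7.246] or [-82.893   6.862 152.487]
```

move_arm([
  [[0,-3,0,0,0.8,-0.5,0],[0,-4.6,0,0.1,1.2,-0.7,0],[0,-4.6,0,0.1,1.2,-0.7,0],[0,-4.6,0,0.1,1.2,-0.7,0],[0,-4.6,0,0.1,1.2,-0.7,0]],
])

```text
clock: 14.55
eef_pos: [0.4297, 0.0552, 0.3021]
tool_rot: [0.708, 0.662, 0.169, 0.18]
ft_force: [0.8, 0.2, -1.8]
grip_width: 0.0132
```

move_arm([
  [[0,-4.6,0,0.1,1.2,-0.7,0],[0,-4.6,0,0.1,1.2,-0.7,0],[0,-4.6,0,0.1,1.2,-0.7,0],[0,-4.6,0,0.1,1.2,-0.7,0],[0,-3,0,0.1,1.2,-0.7,0]],
])

```text
clock: 15.05
eef_pos: [0.4215, -0.1687, 0.2952]
tool_rot: [0.74, 0.646, 0.123, 0.143]
ft_force: [0.7, -0.1, -1.9]
grip_width: 0.0132
```

```bash
python3 -c "
from h import *
foot();todo(*place(-.026,.14,22))"
```

```text
foot stand xyz mm [-42.482  59.097 156.923] lean 21.79636604812568 yaw -7.697382179504798
t 15.05 pos [ 0.421 -0.169  0.295] w 0.0132 F [ 0.736 -0.062 -1.905] q [-0.458 -0.159 -0.323  1.044  0.116  1.269]
dcm [ 0.705 -6.032 -1.713] rot [ 0.108 -0.221 -0.847] or [-66.114   9.703 166.234]
```

move_arm([
  [[0.3,-2.5,-0.3,0,0,-0.4,0],[0.2,-2,-0.4,0,0,-0.4,0],[0.2,-0.8,-0.5,0,0,0,0],[0,0,0,0,0,0,0],[0,0,0,0,0,0,0]],
])

```text
clock: 15.55
eef_pos: [0.4239, -0.2271, 0.2751]
tool_rot: [0.749, 0.637, 0.118, 0.138]
ft_force: [0.8, 0.6, -2.7]
grip_width: 0.0132
```

```bash
python3 -c "
from h import *
foot();todo(*place(-.026,.10,22))"
```

```text
foot stand xyz mm [-33.439   0.651 136.052] lean 20.954179845249442 yaw -9.20939213453949
t 15.55 pos [ 0.424 -0.227  0.275] w 0.0132 F [ 0.829  0.586 -2.667] q [-0.585 -0.075 -0.297  1.013  0.148  1.171]
dcm [ 0.468 -0.189 -3.708] rot [-0.183 -1.03   0.601] or [  64.91   -10.134 -166.973]
```

move_arm([
  [[0.3,-0.1,-0.7,0,-0.6,0.4,0],[0.3,-0.1,-1,0,-0.4,0.2,0],[0,0,-1,0,0,0,0],[0,0,-1,0,0,0,0],[0,0,0,0,0,0,0]],
])

```text
clock: 16.05
eef_pos: [0.43, -0.2243, 0.2353]
tool_rot: [0.742, 0.643, 0.127, 0.143]
ft_force: [-0.8, 0.5, -2.3]
grip_width: 0.0129
```

```bash
python3 - <<'E'
from h import *
foot();todo(*place(-.026,.06,22))
snap('scene','s7')
o=bot.get_obs();Rt=R.from_quat(o['tool_rot']).as_matrix();tcp=o['eef_pos']
pz=-Rt[:,2];n=Rt[:,1]
for mid,nn,z in panel_fit(['pics/s7_W.npy'],tcp-.06*pz+.007*n,n):
    print(' in tool: mid',Rt.T@(mid-.007*nn-tcp),'n',Rt.T@nn,'z',Rt.T@z)
E
```

```text
foot stand xyz mm [-25.292   5.901  97.272] lean 22.007741427035807 yaw -8.212910746865946
t 16.05 pos [ 0.43  -0.224  0.235] w 0.0129 F [-0.783  0.528 -2.317] q [-0.583 -0.054 -0.39   0.886  0.164  1.159]
dcm [-0.142 -0.473 -3.726] rot [-0.219  0.04  -0.477] or [-66.638   9.467 166.555]
pics/s7_W.npy 2106 n [ 0.919 -0.128  0.372] lean 21.855120856738857 yaw -7.958131508854311 rect ((-5.703826904296875, 4.922088623046875), (144.65077209472656, 191.0469512939453), 0.07459782063961029) frontmid [ 0.457 -0.228  0.188] foot [ 0.484 -0.232  0.102]
 in tool: mid [ 0.    -0.     0.055] n [0.004 1.    0.004] z [ 0.002  0.004 -1.   ]
```

View pics/s7.png

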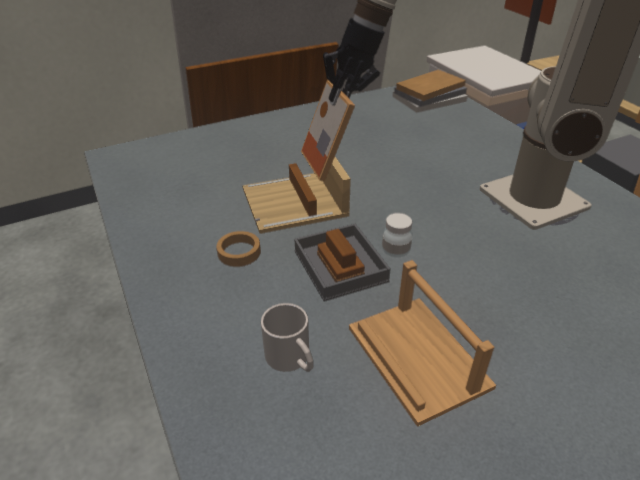

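The panel hangs over the gap between the stop and the wall, with its lower edge at about (318, 170). The fit agrees with my model, so I continue down.

move_arm([
  [[-0.1,-0.3,-1.5,0,0,-0.3,0],[0,-0.2,-1.5,0,0,0,0],[0,0,-1.5,0,0,0,0],[0,0,-1,0,0,0,0],[0,0,0,0,0,0,0]],
])

```text
clock: 16.6
eef_pos: [0.4317, -0.2303, 0.1831]
tool_rot: [0.742, 0.641, 0.128, 0.147]
ft_force: [0.4, 0.6, -1.9]
grip_width: 0.013
```

```bash
python3 -c "
from h import *
foot();todo(*place(-.026,.017,22))"
```

```text
foot stand xyz mm [-21.496  -0.489  45.586] lean 22.48305145185467 yaw -8.356523059777953
t 16.6 pos [ 0.432 -0.23   0.183] w 0.013 F [ 0.404  0.598 -1.92 ] q [-0.593 -0.007 -0.492  0.729  0.167  1.154]
dcm [-0.318  0.13  -2.81 ] rot [ 0.046  0.482 -0.254] or [-67.31    9.989 166.399]
```

move_arm([
  [[-0.3,0.1,-0.5,0,0.4,0,0],[-0.1,0,-0.7,0,0,0,0],[0,0,-0.7,0,0,0,0],[0,0,-0.4,0,0,0,0],[0,0,0,0,0,0,0]],
])

```text
clock: 17.1
eef_pos: [0.429, -0.2301, 0.1612]
tool_rot: [0.742, 0.642, 0.125, 0.147]
ft_force: [-0.6, 0.6, -2.8]
grip_width: 0.0126
```

```bash
python3 -c "
from h import *
foot();todo(*place(-.026,.015,22))"
```

```text
foot stand xyz mm [-24.616  -1.126  23.432] lean 22.307873364765126 yaw -8.262875396137746
t 17.1 pos [ 0.429 -0.23   0.161] w 0.0126 F [-0.6    0.568 -2.765] q [-0.594  0.013 -0.534  0.668  0.163  1.151]
dcm [-0.048  0.111 -0.812] rot [ 0.2    0.282 -0.273] or [-66.989  10.198 166.422]
```

move_arm([
  [[0,0,-0.3,0,0,0,0],[0,0,-0.3,0,0,0,0],[0,0,-0.2,0,0,0,0],[0,0,-0.1,0,0,0,0],[0,0,0,0,0,0,0]],
])

```text
clock: 17.6
eef_pos: [0.4302, -0.2308, 0.1546]
tool_rot: [0.742, 0.642, 0.126, 0.149]
ft_force: [0.4, 0.1, -2.6]
grip_width: 0.0128
```

```bash
python3 -c "
from h import *
foot();todo(*place(-.026,.015,22))"
```

```text
foot stand xyz mm [-22.728  -1.725  17.171] lean 22.567686087951344 yaw -8.234239484142817
t 17.6 pos [ 0.43  -0.231  0.155] w 0.0128 F [ 0.38   0.056 -2.649] q [-0.594  0.021 -0.548  0.642  0.164  1.151]
dcm [-0.166  0.173 -0.159] rot [ 0.306  0.529 -0.273] or [-67.338  10.35  166.244]
```

move_arm([
  [[0,0,-0.15,0,0,0,0],[0,0,-0.15,0,0,0,0],[0,0,-0.15,0,0,0,0],[0,0,-0.1,0,0,0,0],[0,0,0,0,0,0,0]],
])

```text
clock: 18.1
eef_pos: [0.4308, -0.2312, 0.1541]
tool_rot: [0.741, 0.641, 0.128, 0.152]
ft_force: [-0.4, -0.1, -1.5]
grip_width: 0.0129
```

```bash
python3 -c "
from h import *
foot();todo(*place(-.026,.015,22));snap('scene','s8');snap('top','t8')"
```

```text
foot stand xyz mm [-21.286  -2.359  17.01 ] lean 22.89741385758782 yaw -8.234712244882864
t 18.1 pos [ 0.431 -0.231  0.154] w 0.0129 F [-0.353 -0.131 -1.492] q [-0.595  0.02  -0.553  0.632  0.165  1.152]
dcm [-0.225  0.221 -0.109] rot [ 0.444  0.841 -0.235] or [-67.789  10.573 166.05 ]
```

View pics/s8.png

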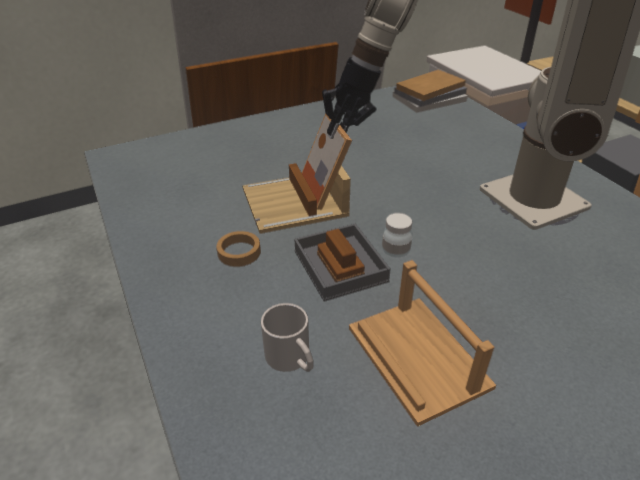

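The panel is down on the base between stop and wall (bottom edge near (320, 200)), and part of its weight is already off the wrist. I'll tilt it back a little about its foot until it nearly touches the wall, then release.

move_arm([
  [[-0.2,0.03,-0.08,-0.1,-0.8,0,0],[-0.2,0.03,-0.08,-0.1,-0.8,0,0],[-0.1,0.02,-0.06,0,-0.4,0,0],[0,0,0,0,0,0,0],[0,0,0,0,0,0,0]],
])

```text
clock: 18.7
eef_pos: [0.4269, -0.231, 0.1517]
tool_rot: [0.738, 0.638, 0.141, 0.167]
ft_force: [1.1, -0.3, -1.1]
grip_width: 0.0127
```

```bash
python3 - <<'E'
from h import *
foot();print(bot.get_obs()['ft_force'])
snap('top','t9')
o=bot.get_obs();Rt=R.from_quat(o['tool_rot']).as_matrix();tcp=o['eef_pos']
pz=-Rt[:,2];n=Rt[:,1]
panel_fit(['pics/t9_W.npy'],tcp-.06*pz+.007*n,n)
E
```

```text
foot stand xyz mm [-19.662  -2.402  17.161] lean 25.237436080609697 yaw -8.270725800273208
[ 1.132 -0.286 -1.14 ]
pics/t9_W.npy 3604 n [ 0.896 -0.131  0.425] lean 25.14538938116108 yaw -8.29450301434925 rect ((-1.929595947265625, 3.3209686279296875), (201.3109588623047, 164.0638885498047), 88.91642761230469) frontmid [ 0.454 -0.234  0.105] foot [ 0.486 -0.239  0.02 ]
```

move_arm([
  [[0,0,-0.15,0,0,0,0],[0,0,-0.1,0,0,0,0],[0,0,0,0,0,0,0],[0,0,0,0,0,0,0.2],[0,0,0,0,0,0,0.4]],
])

```text
clock: 19.25
eef_pos: [0.4276, -0.2314, 0.1519]
tool_rot: [0.738, 0.638, 0.142, 0.168]
ft_force: [0.3, 0.7, -0.1]
grip_width: 0.0304
```

```bash
python3 - <<'E'
from h import *
foot();o=bot.get_obs();print(o['ft_force'],o['grip_width'])
snap('top','t10')
Rt=R.from_quat(o['tool_rot']).as_matrix();tcp=o['eef_pos']
pz=-Rt[:,2];n=Rt[:,1]
panel_fit(['pics/t10_W.npy'],tcp-.06*pz+.007*n,n)
snap('wrist','w10')
E
```

```text
foot stand xyz mm [-18.529  -2.941  17.533] lean 25.399516595578458 yaw -8.206579261425587
[ 0.258  0.726 -0.124] 0.03038754463293201
pics/t10_W.npy 3545 n [ 0.892 -0.136  0.431] lean 25.558344675299555 yaw -8.678535332754143 rect ((1.6005401611328125, -1.984344482421875), (152.91470336914062, 186.82125854492188), 0.21389815211296082) frontmid [ 0.458 -0.231  0.099] foot [ 0.49  -0.235  0.015]
```

View pics/w10.png

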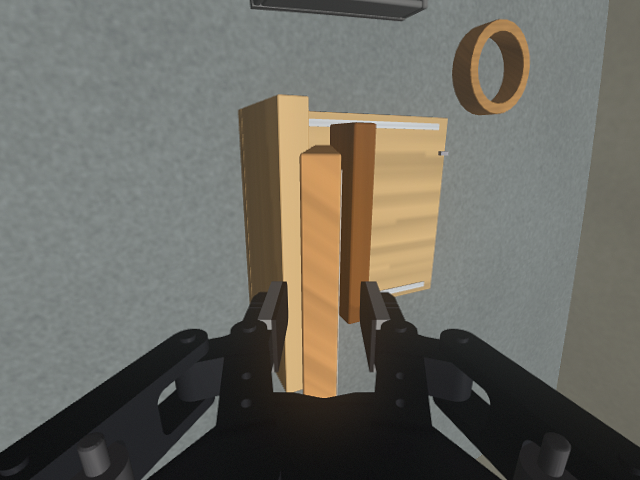

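The panel's top edge, seen as the strip from 301 to 340, leans on the wall at 25.5° and is clear of both pads. I'll retreat along the panel.

move_arm([
  [[-0.4,0.06,0.9,0,0,0,0.45],[-0.8,0.12,1.8,0,0,0,0.45],[-1.2,0.18,2.7,0,0,0,0.45],[-1.6,0.25,3.6,0,0,0,0.45],[-1.6,0.25,3.6,0,0,0,0.45]],
])

```text
clock: 19.85
eef_pos: [0.3668, -0.2195, 0.2773]
tool_rot: [0.738, 0.639, 0.141, 0.162]
ft_force: [1.0, -0.3, 0.3]
grip_width: 0.0385
```

move_arm([
  [[-0.5,3,2,0,0,0,0.45],[0,4.5,2,0,0,0,0.45],[0,4.5,1,0,0,0,0.45],[0,4.5,0,0,0,0,0.45],[0,2,0,0,0,0,0.45]],
])

```text
clock: 20.35
eef_pos: [0.3604, -0.0346, 0.3423]
tool_rot: [0.741, 0.632, 0.146, 0.172]
ft_force: [1.0, -0.5, -0.1]
grip_width: 0.0383
```

move_arm([
  [[0,0,0,0,0,0,0.45],[0,0,0,0,0,0,0.45],[0,0,0,0,0,0,0.45],[0,0,0,0,0,0,0.45],[0,0,0,0,0,0,0.45]],
])

```text
clock: 20.85
eef_pos: [0.3596, -0.0343, 0.3441]
tool_rot: [0.74, 0.633, 0.147, 0.173]
ft_force: [-0.2, 0.3, -0.6]
grip_width: 0.0385
```

```bash
python3 - <<'E'
from h import *
o=bot.get_obs();print(o['eef_pos'],o['ft_force'],o['clock'])
n=np.array([.892,-.136,.431])
for nm in('top','scene'):
    snap(nm,nm+'11');W=np.load(f'pics/{nm}11_W.npy').reshape(-1,3);W=W[~np.isnan(W[:,0])]
    for mid,nn,z in panel_fit([f'pics/{nm}11_W.npy'],np.array([.458,-.231,.1]),n):
        pass
    # panel: top edge limited fit
    r=W-mid; y=np.cross(z,nn); m=abs(r@nn)<.0025; m&=(abs(r@y)<.1)&(abs(r@z)<.11)
    a=r[m]@y; b=r[m]@z; up=b>0
    top=np.percentile(b,99.7); ymid=np.mean(np.percentile(a[up],[.5,99.5]))
    f=mid+y*ymid+z*(top-.18)-.007*nn-SO; print('foot stand mm',1e3*np.array([f@SX,f@SY,f[2]]))
    for k,(x0,x1,z0,z1) in dict(stop=(.47,.66,.051,.061),wall=(.38,.46,.096,.107)).items():
        m=(W[:,2]>z0)&(W[:,2]<z1)&(W[:,0]>x0)&(W[:,0]<x1)&(W[:,1]>-.38)&(W[:,1]<-.12)
        print(nm,k,cv2.minAreaRect((W[m][:,:2]*1000).astype(np.float32)),m.sum())
E
```

```text
[ 0.36  -0.034  0.344] [-0.227  0.318 -0.647] 20.85
pics/top11_W.npy 4139 n [ 0.892 -0.135  0.432] lean 25.598055379044578 yaw -8.62422973206683 rect ((8.993644714355469, -10.679359436035156), (188.2401580810547, 163.16603088378906), 89.02732849121094) frontmid [ 0.458 -0.226  0.099] foot [ 0.491 -0.231  0.014]
foot stand mm [-22.434  -2.102  15.827]
top stop ((488.8946533203125, -238.38873291015625), (170.81593322753906, 53.479740142822266), 81.37604522705078) 1315
top wall ((441.4372863769531, -231.10577392578125), (190.670654296875, 36.73894500732422), 81.82630920410156) 467
pics/scene11_W.npy 1906 n [ 0.892 -0.134  0.431] lean 25.55313114213497 yaw -8.545423559603535 rect ((3.0804672241210938, -14.985748291015625), (188.00949096679688, 161.74598693847656), 89.97126007080078) frontmid [ 0.462 -0.229  0.098] foot [ 0.494 -0.233  0.013]
foot stand mm [-19.818  -2.407  16.496]
scene stop ((491.230224609375, -238.68890380859375), (174.422607421875, 55.22517013549805), 81.51606750488281) 507
scene wall ((446.2004699707031, -221.56773376464844), (27.38191795349121, 171.51942443847656), 1.1589914560317993) 201
```

View pics/top11.png

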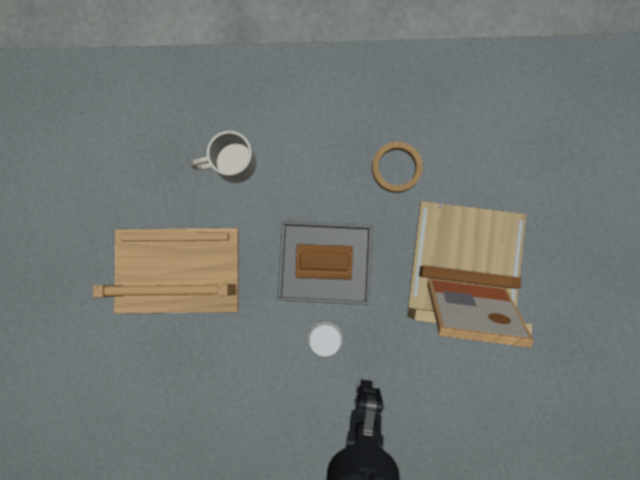

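View pics/scene11.png

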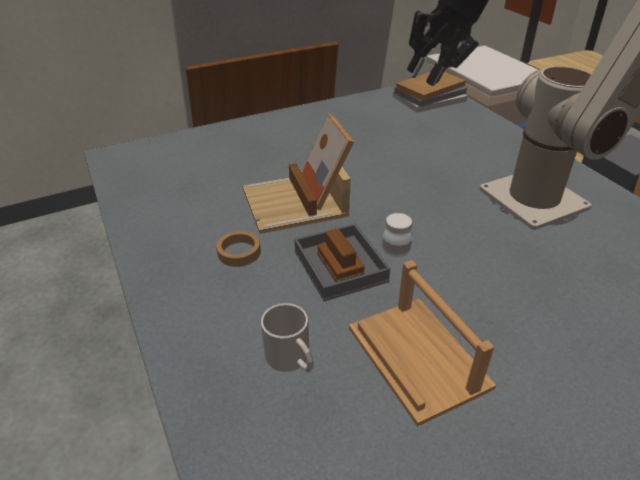

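Top and scene views show the panel leaning painted side out between the stop and the wall ((480, 315) in the top view). The sander is in the tray at (324, 262), the bystanders look unmoved, and the gripper is well clear. The stop's outer face is 84.9 mm from the wall's centre, which puts its own centre at 74.9 mm, so it is home.

```bash
python3 -c "
from h import *
print(bot.job_done())"
```

```text
the job is handed in; nothing more can be done
None
```

I handed the job in at about 21 s of the 72 s. The sanding block is in the grey tray and the foot stop is slid home. The painting leans against the low wall, painted side out. The hand-in gives no verdict, so the numbers below are my own last camera measurements.

| Check | Measured | Required |
|---|---|---|
| Lean from vertical | about 25.6° | 17 to 31° |
| Square to the wall | within about 0.1° | within 7° |
| Panel foot along stand x | -22 mm (top camera), -20 mm (scene camera) | -30.5 to -8 mm |
| Panel foot off centre (y) | about 2 mm | within 30 mm |
| Panel foot height | about 16 mm | below 21 mm |
| Foot stop centre to wall centre | 74.9 mm | 75 mm at home, 6 mm allowed |

- **Sanding block:** it lies flat near the middle of the tray, judged by eye in both views.
- **Bystanders:** jar, tape roll and mug look unmoved in the pictures; I did not measure them again.
- **Robot:** the gripper was clear of everything, and the wrist force was near zero.

No check failed. The two cameras disagreed by 2 to 3 mm throughout, so I averaged them for positioning.

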